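# Prise open the slide case and present the counting slide to the code reader

## Task

With the spatula's blade in the slot below the lid's front edge, prise up the lid of the slide case and swing it open past upright, then lay the spatula down on the bench and leave the lid open. Find the frosted label end of the counting slide by its notched corner, take the slide by its clear end and finish while holding it steady and level about 9 cm above the code reader's base plate, label up, the frosted label over the pale square and that end pointing at the reader's pillar, with fingers clear of the label and nothing but the gripper carrying it. Do not drop the slide, and leave the tube rack, the rotor lid and the tally counter where they are.

Things in the scene. Friction and masses are not known exactly. Their poses are not given: they have to be found in the camera images.
- case: Square teal slide case fixed to the bench, 150 x 150 mm, walls 4 thick and 26 high, a 5 mm lid on top. Origin: centre of its underside. Front wall (with the pry slot) faces its own -x; the hinge runs along y at its +x side. Inside, amid the 4 mm floor, a round rubber cushion 30 mm across, its top 12 mm above the bench; the slide lies free on it, ends overhanging
- slot (a point): Centre of the mouth of the pry slot in the case's front wall (axes as the case): 36 mm wide along y, from 17 to 26 mm above the bench, so its roof is the underside of the lid's front edge; it goes along +x right through the 4 mm wall into the hollow case. The lid is flush with the wall: nothing else to get hold of
- case_lid (a joint): Angle of the case's lid: 0 shut, 1.57 upright, 2.2 at its stop leaning back. Lid 150 x 150 mm, 80 g, see-through window in a teal frame, white pry mark at the middle of its front edge. The hinge is stiff: the lid stays at any angle it is left at (about 1 N at the front edge lifts it)
- lid_edge (a point): Middle of the lid's front edge, half-way through its 5 mm thickness; its axes turn with the lid, x pointing to the hinge, 153.5 mm away
- lid_hinge (a point): Middle of the lid's hinge axis, 28.5 mm above the bench, 78.5 mm from the case's centre along the case's +x
- spatula: Lab spatula lying on the bench, 60 g. Origin: underside of the handle's middle. Along +x: blue handle 100 mm long, 16 mm wide (y), 14 mm thick (z), from x = -50 to 50; then a 12 mm long ferrule; then a flat steel blade 13 mm wide, 2 mm thick, 74 mm long with a rounded tip, at the handle's mid-height (7 mm above its underside)
- spatula_grip (a point): Middle of the spatula's handle, 7 mm above its underside; axes as the spatula; the mass centre lies about 12 mm from here towards the blade
- spatula_tip (a point): Tip of the spatula's blade, 136 mm along +x from the handle's middle, at the blade's mid-thickness
- slide: Thick glass cell-counting slide, 75 (x) x 35 (y) x 4 mm (z), 26 g, label up on the cushion, turned any way round. Origin: centre of its underside. Clear but for the last 20 mm at +x, frosted white with black code bars on the upper (+z) face: the label. Only the corner at +x, -y has a notch, 6.5 mm square: label up and frosted end pointing away from you, it is at the far right
- slide_label (a point): Middle of the frosted label, on the slide's upper face, 27.5 mm from the slide's centre along its +x (axes as the slide)
- slide_notch (a point): Where the notched-off corner would be, on the slide's upper face (x = 37.5, y = -17.5 mm of the slide)
- reader: Code reader fixed to the bench. Grey base plate 200 (x) x 110 (y) x 6 mm, from x = -50 to 150 mm; steel pillar 18 mm thick at x = 125; on it a cream head with a red window tilted down to -x, filling x = 70 to 165, y = -33 to 33, 150 to 240 mm above the bench. Origin: on the bench below the middle of the pale target square; +x points from the square to the pillar
- target (a point): Middle of the pale 40 mm target square on the upper face of the reader's base plate, 6 mm above the bench (axes as the reader)
- tube_rack: Orange tube rack with some small tubes, 108 x 208 x 28 mm (tubes to 37 mm), loose bystander; origin at the centre of its underside
- rotor_lid: Black round rotor lid with a blue knob, 124 mm across, 34 mm high, loose bystander; origin at the centre of its underside
- tally: Steel hand tally counter, 44 mm across, 36 mm high, loose bystander; origin at the centre of its underside

How it is judged:
On the way, in this order (a step that is already met when the one before it is completed fails the run):
1. the spatula prises the shut lid up (value of joint case_lid between 0.05 and 0.4 rad and contact force between spatula and case above 0.1 N and contact force between case and the fingers below 0.1 N), for 0.1 s.
2. the lid is swung open past upright (value of joint case_lid above 1.55 rad), for 0.1 s.
3. the slide is lifted out of the case in the gripper (height (world z) of slide above 0.045 m and contact force between slide and the fingers above 0.5 N and contact force between slide and case below 0.1 N), for 0.1 s.
At the end, for the whole second after the job is handed in: Gripper alone holds the slide still, label up, level within 15 deg, label centre within 25 mm of the square and 60-130 mm above it, frosted end towards the pillar within 34 deg, TCP 25 mm or more off the label on the far side; lid over 1.5 rad; spatula let go, flat on the bench, off case and reader (contact force between slide and the fingers above 0.5 N and contact force between each of slide, spatula and reader below 0.1 N and contact force between each of slide, spatula and case below 0.1 N and contact force between slide and spatula below 0.1 N and z of slide_label in the frame of target between 0.06 and 0.13 m and horizontal distance between slide_label and target below 0.025 m and angle between slide's own z axis and vertical below 0.26 rad and angle between the x axis of slide and the x axis of reader, either way round below 0.6 rad and x of the grasp point in the frame of target below -0.015 m and horizontal distance between the grasp point and slide_label above 0.025 m and linear speed of each of slide, spatula below 0.03 m/s and value of joint case_lid above 1.5 rad and height (world z) of spatula_grip below 0.013 m and contact force between spatula and the fingers below 0.1 N); the arm keeps its last pose, push and grip.
It fails at once if the slide is dropped (height (world z) of slide above 0.045 m and contact force between slide and the fingers below 0.02 N and linear speed of slide above 0.4 m/s).
It fails at once if the tube rack, rotor lid or tally counter is shoved from its place (over 30 mm) (distance of any of tube_rack, rotor_lid, tally from where it was at the start of the episode above 0.03 m).
It also fails if it takes over 66 s, if anything falls off the work surface, if the arm or the gripper's body presses on something with over 40 N, if the wrist force passes 120 N, or if a joint passes its speed limit or range.

## Robot

A 6-joint arm with a two-finger parallel gripper is mounted at the origin on the work surface. World frame = base frame: x ahead of the robot, y to its left, z up, the work surface at z = 0. Lengths are in m, angles in rad, forces in N, time in s.
With the tool pointing down it reaches from about 0.3 to 0.775 m from the base axis. Payload 14.6 kg.
Tool frame: the origin (TCP) lies between the finger pads, 19 mm behind the fingertips; this is the grasp point; z points along the fingers, y is the line along which they close (so a half turn about z gives the same grasp; the last joint's range is limited). The gripper opens to 94 mm and grips with 3 to 60 N. Pads are 16 mm wide; open, the fingers measure 119 mm over their backs; the gripper's body (75 mm by 177 mm) begins 78 mm behind the grasp point.
Start: joints at [1.105, 0.3, 1.521, -0, 1.321, -0.067], TCP at [0.214, 0.507, 0.224] pointing down, gripper open.
Joint ranges: [-3.03, 3.03], [-0.79, 2.21], [0.23, 2.52], [-1.04, 4.18], [0, 3.07], [-2.55, 2.55]. Speed limits (rad/s): [2.22, 2.22, 2.57, 3.14, 3.14, 3.14].

## Interface

Orientations are given as [roll, pitch, yaw] about the fixed x, y, z axes, in that order (R = Rz(yaw) Ry(pitch) Rx(roll)).
In Python, from station import ctrl gives the robot as it stands.
- The arm moves only by the shell command python3 shift.py FILE [OPENING] [FORCE], which reads ROWS from the file FILE. ROWS is a JSON list of rows, 1 to 10 of them, each of 6 numbers: dx, dy, dz in units of 50 mm, then a rotation vector rx, ry, rz in rad; each row shifts and turns the commanded pose from where the row before left it, along the tool's axes as they then stand; what a row does not reach is not made up. A row lasts 1/10 s, in which the tool goes at most 0.05 m and 0.15 rad, less where a joint would pass 70% of its speed; a pose out of reach is approached as far as the arm can. OPENING is the finger opening in m, set as the command begins (- or left out keeps the last). The fingers move at their own pace and stop on an object; FORCE is the grip in N (left out, the last holds). Time passes only in rows, so rows that do not move let the fingers close. It prints the time, the measured TCP pose, the force, the opening and the grip force at its end. Input that does not fit is refused with a message, and nothing moves.
- ctrl.get_obs(): the state, without advancing time (a new reading comes with each control period).
- ctrl.camera(name): name is "scene" or "top" or "wrist"; returns a dict with "pixels" (384x512x3 uint8, blue, green, red), "fx", "fy", "cx", "cy" (pixels), "extrinsics" (4x4, takes a point from camera to world coordinates). Camera axes: x right, y up, looking along -z (the intrinsics and any distortion apply to the point x, -y, -z); pixel columns grow to the right and rows downward; lengths in m; the calibration is good to about 2 mm. A picture is of the moment at which its call begins. There is no depth.
- ctrl.hand_in(): hands the job in; it is judged then, once.
The state is a dict: "time_s": time; "qpos": joint angles; "joint_vel": joint speeds; "tau": joint torques, N m; "ee_pos": TCP position; "eef_rot": TCP orientation; "force": force on the tool from outside, world axes, zero at the start; "moment": the same for the moment, N m; "grip_width": finger opening in m; "grip_force": force on a finger pad.
Only numpy, scipy, OpenCV 4.12 (cv2) and the standard library are available. Lean on these libraries where they do the work, as an engineer would, in place of code of your own. Each camera call takes 0.05 s, during which the arm holds its last target. There are 200 camera calls.

## Working session

There is one attempt and no reset: what is moved stays moved. The work goes in short steps, Python scripts to look and compute and a shell command to move; the robot and the scene stay as the last step left them, time stands still between calls to the robot, and variables do not carry over. Pictures are saved under pics/ and viewed, at most 10 in all, crops included, and the job is handed in when it is done.

```bash
ls; mkdir -p pics; python3 - <<'E'
from station import ctrl
import cv2
for n in("top","scene"):
    c=ctrl.camera(n); cv2.imwrite(f"pics/{n}0.png",c["pixels"]); print(n,c["fx"],c["fy"],c["cx"],c["cy"],c["extrinsics"].round(4).tolist() if hasattr(c["extrinsics"],"round") else c["extrinsics"],c.keys())
print(ctrl.get_obs())
E
```

```text
pics
shift.py
station.py
top 364.65091485211417 364.65091485211417 258.56295851863587 190.49233072408114 [[0.0155, 0.9995, -0.0282, 0.5112], [-0.9998, 0.0151, -0.012, 0.0095], [-0.0116, 0.0283, 0.9995, 1.027], [0.0, 0.0, 0.0, 1.0]] dict_keys(['pixels', 'fx', 'fy', 'cx', 'cy', 'extrinsics'])
scene 350.81491640219446 350.81491640219446 255.95033618748934 195.98956649795335 [[0.0714, -0.6353, 0.7689, 1.1123], [0.9974, 0.0529, -0.0489, -0.007], [-0.0096, 0.7704, 0.6375, 0.5184], [0.0, 0.0, 0.0, 1.0]] dict_keys(['pixels', 'fx', 'fy', 'cx', 'cy', 'extrinsics'])
{'time_s': 0.1, 'qpos': array([ 1.10535311e+00,  3.00414443e-01,  1.52152774e+00, -2.85920506e-05,
        1.32069342e+00, -6.65812728e-02]), 'joint_vel': array([ 0.00042444, -0.00390438, -0.00140193, -0.00122166,  0.00049669,
        0.0001108 ]), 'tau': array([ 8.34889070e-04, -5.32648122e+01, -3.53277361e+01,  7.09649012e-02,
        2.35950190e-02, -6.55152758e-05]), 'ee_pos': array([0.2135046 , 0.50663103, 0.22373996]), 'eef_rot': array([-3.14055017e+00, -4.17559931e-05,  2.74273778e+00]), 'force': array([ 0.06905238, -0.2857614 , -0.28850413]), 'moment': array([-0.04388039,  0.03032211, -0.01788948]), 'grip_force': 0.0, 'grip_width': 0.09447054125804519}
```

View pics/top0.png

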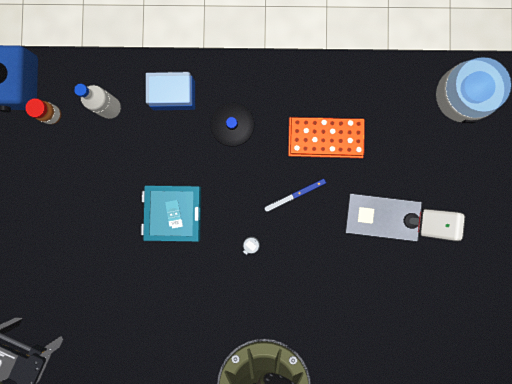

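View pics/scene0.png

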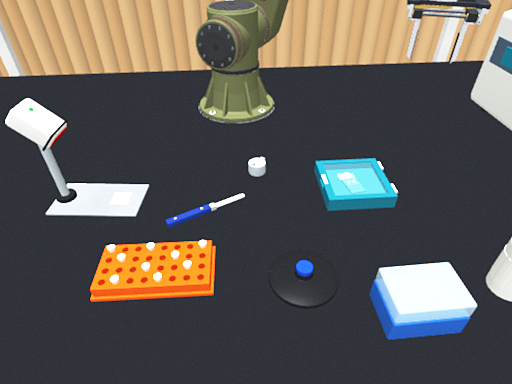

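The top view shows the case (172,213) with its pry mark on the right at (197,213) and its hinge on the left. The spatula's handle end is at (325,182) and its tip at (267,208). The pale square is at (366,215) with the pillar at (412,220), and the frosted end of the slide is near (176,223). Next I'll measure these.

```bash
cat > h.py <<'E'
from station import ctrl
import cv2, numpy as np
from scipy.spatial.transform import Rotation as R
def ray(c,u,v):
    d=np.array([(u-c["cx"])/c["fx"],-(v-c["cy"])/c["fy"],-1]); E=np.array(c["extrinsics"])
    return E[:3,3],E[:3,:3]@d
def onz(c,u,v,z):
    o,d=ray(c,u,v); return o+d*(z-o[2])/d[2]
def proj(c,p):
    E=np.array(c["extrinsics"]); q=E[:3,:3].T@(np.asarray(p)-E[:3,3])
    return c["cx"]+c["fx"]*q[0]/-q[2], c["cy"]-c["fy"]*q[1]/-q[2]
def mask(c,lo,hi,roi):
    h=cv2.cvtColor(c["pixels"],cv2.COLOR_BGR2HSV); m=cv2.inRange(h,lo,hi); k=np.zeros_like(m); x0,y0,x1,y1=roi; k[y0:y1,x0:x1]=m[y0:y1,x0:x1]; return k
def big(m): return max(cv2.findContours(m,cv2.RETR_EXTERNAL,cv2.CHAIN_APPROX_NONE)[0],key=cv2.contourArea)
def tool(p,rpy=None):  # shift in tool axes from commanded/measured to p, and rotvec
    o=ctrl.get_obs(); A=R.from_euler('xyz',o["eef_rot"]); d=A.inv().apply(np.array(p)-o["ee_pos"])
    r=(A.inv()*R.from_euler('xyz',rpy)).as_rotvec() if rpy is not None else None
    return d.round(4),None if r is None else r.round(4)
E
python3 - <<'E'
from h import *
T=ctrl.camera("top");S=ctrl.camera("scene")
def q(c,m,z,nm):
    b=big(m); r=cv2.minAreaRect(b); P=[onz(c,*p,z)[:2].round(4).tolist() for p in cv2.boxPoints(r)]
    print(nm,"ctr",onz(c,*r[0],z)[:2].round(4),"size",[round(float(np.linalg.norm(np.subtract(P[i],P[i+1]))),4) for i in(0,1)],P,cv2.contourArea(b))
q(T,mask(T,(80,80,60),(100,255,255),(130,175,210,250)),.031,"case")
q(T,mask(T,(0,0,170),(180,60,255),(192,195,204,230)),.031,"mark")
q(T,mask(T,(110,100,60),(130,255,255),(255,170,335,220)),.014,"handle")
q(T,mask(T,(0,0,110),(180,80,255),(255,170,335,220)),.008,"blade")
q(T,mask(T,(0,0,90),(180,80,255),(335,185,404,250)),.006,"plate")
q(T,mask(T,(10,15,200),(40,120,255),(335,185,400,250)),.006,"square")
q(S,mask(S,(80,80,60),(100,255,255),(300,140,410,220)),.031,"caseS")
q(S,mask(S,(110,100,60),(130,255,255),(150,180,250,235)),.014,"handleS")
for n,c,(x0,y0,x1,y1) in(("a",T,(130,175,210,250)),("b",S,(300,145,410,220))):
    cv2.imwrite(f"pics/c{n}.png",cv2.resize(c["pixels"][y0:y1,x0:x1],None,fx=5,fy=5,interpolation=2))
a=cv2.imread("pics/ca.png");b=cv2.imread("pics/cb.png");w=max(a.shape[1],b.shape[1])
print(a.shape,b.shape)
cv2.imwrite("pics/cc.png",cv2.resize(np.hstack([a,cv2.copyMakeBorder(b,0,max(0,a.shape[0]-b.shape[0]),0,0,0)[:a.shape[0]]]),(790,312)))
cv2.imwrite("pics/ct.png",cv2.resize(T["pixels"][165:250,250:470],None,fx=3.6,fy=3.6,interpolation=2))
E
```

```text
case ctr [0.474  0.2582] size [0.1524, 0.1566] [[0.3991, 0.3369], [0.5515, 0.3359], [0.5491, 0.1793], [0.397, 0.1809]] 3041.5
mark ctr [0.4737 0.1915] size [0.0055, 0.0355] [[0.4914, 0.1946], [0.4915, 0.1891], [0.456, 0.1884], [0.456, 0.1939]] 26.0
handle ctr [ 0.5487 -0.1182] size [0.0993, 0.0174] [[0.5336, -0.0702], [0.5794, -0.1583], [0.5639, -0.1662], [0.5182, -0.0781]] 187.0
blade ctr [ 0.5069 -0.0346] size [0.0862, 0.0145] [[0.4942, 0.0072], [0.5326, -0.07], [0.5196, -0.0764], [0.4813, 0.0007]] 129.5
plate ctr [ 0.4733 -0.3074] size [0.1101, 0.1621] [[0.427, -0.2208], [0.5364, -0.2328], [0.5196, -0.394], [0.4105, -0.3815]] 2135.5
square ctr [ 0.4643 -0.2566] size [0.0027, 0.0114] [[0.4695, -0.2539], [0.4702, -0.2565], [0.4592, -0.2593], [0.4585, -0.2567]] 0.5
caseS ctr [0.4995 0.2584] size [0.2073, 0.2015] [[0.3968, 0.1824], [0.3959, 0.3897], [0.5858, 0.3223], [0.5846, 0.1504]] 3438.5
handleS ctr [ 0.5562 -0.1165] size [0.1017, 0.0319] [[0.564, -0.1654], [0.5175, -0.0749], [0.5483, -0.0665], [0.5919, -0.1549]] 399.5
(375, 400, 3) (375, 550, 3)
```

View pics/cc.png

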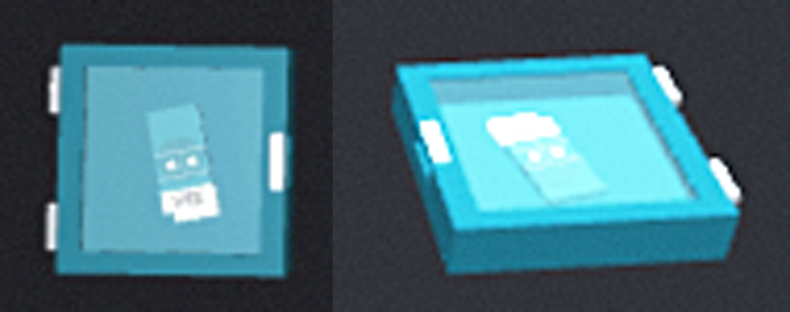

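The case view shows the label at the slide's robot-side end, with the notch at lower left, which fits the slide's yaw of about -2.98 rad. The pry mark is on the -y side. I'll go above the spatula and refine with the wrist camera.

```bash
python3 -c "
from h import *
print(tool([.535,-.0916,.16],[np.pi,0,2.05]))"
```

```text
(array([-0.5286, -0.4265,  0.0642]), array([-7.000e-04,  2.000e-04,  6.928e-01]))
```

The manual's scale: shifts go in units of 50 mm. Converting my numbers, -0.038 m is -0.76, -0.0305 m is -0.61.

```bash
R='' ; echo '[[-0.76,-0.61,0.092,0,0,0],[-0.76,-0.61,0.092,0,0,0],[-0.76,-0.61,0.092,0,0,0],[-0.76,-0.61,0.092,0,0,0],[-0.76,-0.61,0.092,0,0,0],[-0.76,-0.61,0.092,0,0,0],[-0.76,-0.61,0.092,0,0,0],[-0.76,-0.61,0.092,0,0,0],[-0.76,-0.61,0.092,0,0,0],[-0.76,-0.61,0.092,0,0,0]]' > path.dat && python3 shift.py path.dat 0.05
echo '[[-0.74,-0.608,0.09,0,0,0],[-0.74,-0.608,0.09,0,0,0],[-0.74,-0.608,0.09,0,0,0],[-0.74,-0.608,0.09,0,0,0],[0,0,0,0,0,0.14],[0,0,0,0,0,0.14],[0,0,0,0,0,0.14],[0,0,0,0,0,0.14],[0,0,0,0,0,0.133],[0,0,0,0,0,0]]' > path.dat && python3 shift.py path.dat
python3 - <<'E'
from h import *
c=ctrl.camera("wrist"); cv2.imwrite("pics/w1.png",c["pixels"])
o=ctrl.get_obs();print(o["ee_pos"],o["eef_rot"],o["qpos"],o["force"]); print(np.array(c["extrinsics"]).round(3))
b=big(mask(c,(110,100,60),(130,255,255),(0,0,512,384))); r=cv2.minAreaRect(b)
P=np.array([onz(c,*p,.014)[:2] for p in cv2.boxPoints(r)]); print(P.round(4),onz(c,*r[0],.014).round(4), r)
b=big(mask(c,(0,0,110),(180,80,255),(0,0,512,384))); r=cv2.minAreaRect(b);print(r,np.array([onz(c,*p,.008)[:2] for p in cv2.boxPoints(r)]).round(4))
E
```

```text
time_s: 1.2
ee_pos: [0.4459, 0.0762, 0.1782]
eef_rot: [3.141, 0.0, 2.743]
force: [0.4, 0.6, -0.2]
grip_width: 0.0502
grip_force: 0.0
time_s: 2.2
ee_pos: [0.5344, -0.0913, 0.1601]
eef_rot: [-3.141, -0.0, 2.048]
force: [0.7, 0.6, 0.2]
grip_width: 0.05
grip_force: 0.0
[ 0.53444904 -0.09132362  0.16015716] [-3.14143191e+00 -9.13585545e-05  2.05264943e+00] [-2.36777272e-01  3.43797071e-01  1.61855945e+00 -4.00909198e-05
  1.17941727e+00 -7.18615082e-01] [-0.28664876  0.13881175  0.25199674]
[[ 0.889 -0.444 -0.113  0.501]
 [ 0.459  0.861  0.219 -0.028]
 [ 0.    -0.247  0.969  0.32 ]
 [ 0.     0.     0.     1.   ]]
[[ 0.5636 -0.1645]
 [ 0.5206 -0.0769]
 [ 0.5349 -0.0698]
 [ 0.579  -0.1569]] [ 0.5487 -0.1154  0.014 ] ((260.4839172363281, 207.999755859375), (14.256210327148438, 80.1992416381836), 0.9240452647209167)
((76.0, 317.5), (71.0, 152.0), 90.0) [[ 0.3014 -0.356 ]
 [ 0.4726 -0.2676]
 [ 0.5135 -0.3695]
 [ 0.3291 -0.4646]]
```

View pics/w1.png

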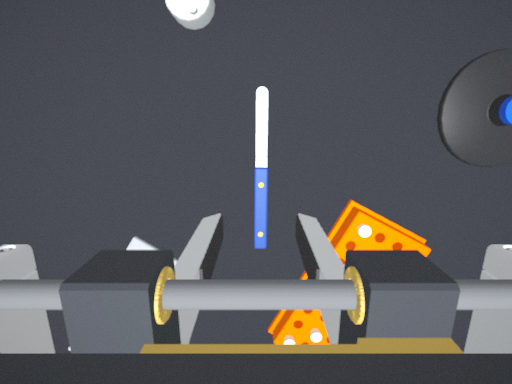

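The wrist view shows the spatula between the fingers, handle at (260,208) and tip at (262,90). I'll descend and grip about 30 mm ahead of the handle's middle.

```bash
python3 -c "
from h import *
print(tool([.5355,-.0905,.0215],[np.pi,0,2.033]))"
echo '[[0,0.02,0.7,0,0,0.017],[0,0,0.7,0,0,0],[0,0,0.7,0,0,0],[0,0,0.5,0,0,0],[0,0,0.174,0,0,0],[0,0,0,0,0,0]]' > path.dat && python3 shift.py path.dat 0.04
echo '[[0,0,0,0,0,0],[0,0,0,0,0,0],[0,0,0,0,0,0],[0,0,0,0,0,0],[0,0,0,0,0,0],[0,0,0,0,0,0]]' > path.dat && python3 shift.py path.dat 0.0 50
```

```text
(array([0.0002, 0.0013, 0.1387]), array([-0.0002, -0.0001,  0.0196]))
time_s: 2.85
ee_pos: [0.5352, -0.0908, 0.0211]
eef_rot: [-3.141, -0.001, 2.035]
force: [0.7, 0.2, -0.3]
grip_width: 0.0398
grip_force: 0.0
time_s: 3.45
ee_pos: [0.5357, -0.0909, 0.0222]
eef_rot: [3.141, 0.001, 2.033]
force: [-1.9, 1.0, 6.5]
grip_width: 0.0156
grip_force: 50.0
```

Scaled: -0.035 m is -0.7, -0.03 m is -0.6.

```bash
echo '[[0,0,-0.4,0,0,0],[0,0,-0.7,0,0,0],[0,0,-0.6,0,0,0],[0,0,0,0,0,0.14],[0,0,0,0,0,0.14],[0,0,0,0,0,0.14],[0,0,0,0,0,0.042],[0,0,0,0,0,0]]' > path.dat && python3 shift.py path.dat
python3 -c "
from h import *
print(tool([.474,.05,.09],[np.pi,0,np.pi/2]), ctrl.get_obs()['grip_width'])"
```

```text
time_s: 4.25
ee_pos: [0.5353, -0.0908, 0.1065]
eef_rot: [-3.141, -0.0, 1.57]
force: [0.9, 0.2, -0.4]
grip_width: 0.0154
grip_force: 50.0
(array([ 0.1408, -0.0613,  0.0165]), array([-0.0001, -0.    , -0.0004])) 0.015406132926797718
```

```bash
echo '[[0.7,-0.306,0.08,0,0,0],[0.7,-0.306,0.08,0,0,0],[0.7,-0.306,0.08,0,0,0],[0.716,-0.306,0.09,0,0,0],[0,0,0,0,0,0],[0,0,0,0,0,0]]' > path.dat && python3 shift.py path.dat
python3 - <<'E'
from h import *
T=ctrl.camera("top");S=ctrl.camera("scene");W=ctrl.camera("wrist")
print(ctrl.get_obs()["ee_pos"])
v=lambda c,x0,y0,x1,y1,k:cv2.resize(c["pixels"][y0:y1,x0:x1],None,fx=k,fy=k,interpolation=2)
a=cv2.copyMakeBorder(v(T,130,175,270,250,2.8),0,0,0,0,0);b=v(S,220,130,420,240,2)
cv2.imwrite("pics/m2.png",np.hstack([v(T,130,175,270,250,2.8),cv2.resize(v(S,220,140,420,235,2.2),(400,210))]))
cv2.imwrite("pics/w2.png",W["pixels"])
E
```

```text
time_s: 4.85
ee_pos: [0.4742, 0.0503, 0.0903]
eef_rot: [3.141, 0.0, 1.574]
force: [0.6, -0.6, -0.4]
grip_width: 0.0155
grip_force: 50.0
[0.47461436 0.04914188 0.09015679]
```

View pics/w2.png

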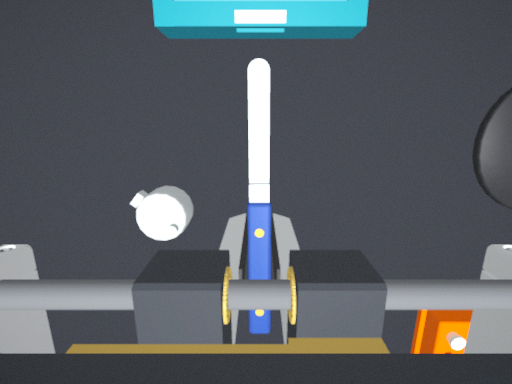

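View pics/m2.png

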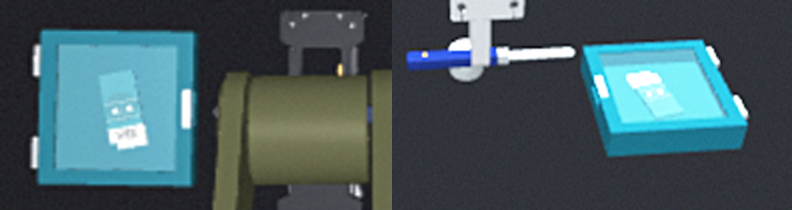

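The wrist view has the tip at (259,60), the pry mark at (260,16) and the slot at (260,30), all in line. The scene view shows the blade held level. Next I'll triangulate the tip and the edge.

```bash
python3 - <<'E'
from h import *
S=ctrl.camera("scene");W=ctrl.camera("wrist")
def tri(a,b):
    (o1,d1),(o2,d2)=a,b; A=np.stack([d1,-d2],1); t=np.linalg.lstsq(A,o2-o1,rcond=None)[0]
    p,q=o1+t[0]*d1,o2+t[1]*d2; return ((p+q)/2).round(4),round(float(np.linalg.norm(p-q)),4)
m=big(mask(W,(0,0,140),(180,70,255),(235,45,285,180)));P=m[:,0,:];w=P[P[:,1]==P[:,1].min()].mean(0);print("W tip",w,cv2.boundingRect(m))
m2=big(mask(S,(0,0,140),(180,70,255),(270,130,312,180)));Q=m2[:,0,:];s=Q[Q[:,0]==Q[:,0].max()].mean(0);print("S tip",s,cv2.boundingRect(m2))
print("tip",tri(ray(W,*w),ray(S,*s)))
# blade axis in wrist at rows, at z guess
k=mask(W,(0,0,140),(180,70,255),(235,45,285,180))
for r in(75,100,140,175):
    x=np.where(k[r])[0];print(r,x.min(),x.max(),onz(W,x.mean(),r,.077).round(4))
mk=big(mask(W,(0,0,200),(180,70,255),(220,5,300,28)));x,y,a,b=cv2.boundingRect(mk);print("mark px",x,y,a,b)
print("mark edges z.031",onz(W,x,y+b,.031).round(4),onz(W,x+a,y+b,.031).round(4),onz(W,x,y,.031).round(4))
ms=big(mask(S,(0,0,200),(180,70,255),(315,165,335,190)));print("mark S",cv2.minAreaRect(ms),onz(S,*cv2.minAreaRect(ms)[0],.031).round(4))
# case front top-edge in wrist: columns profile
g=W["pixels"];print(g[8:42:1,220].tolist());print(g[10:42,262].tolist())
print([ (i,g[26,i].tolist()) for i in(154,158,160,162,164,358,360,362,364,366)])
E
```

```text
W tip [258.  58.] (247, 58, 24, 122)
S tip [286. 136.] (270, 134, 17, 15)
tip (array([0.4731, 0.119 , 0.1504]), 0.0421)
75 247 270 [0.4742 0.1458 0.077 ]
100 248 269 [0.4742 0.1319 0.077 ]
140 248 269 [0.4742 0.1084 0.077 ]
175 248 269 [0.4741 0.0864 0.077 ]
mark px 234 9 53 14
mark edges z.031 [0.4569 0.1867 0.031 ] [0.4944 0.1867 0.031 ] [0.4571 0.1955 0.031 ]
mark S ((324.0000305175781, 178.50001525878906), (10.435514450073242, 4.110960960388184), 71.56504821777344) [0.4741 0.1918 0.031 ]
[[234, 215, 76], [234, 215, 76], [234, 215, 78], [234, 216, 77], [234, 216, 77], [234, 216, 77], [234, 215, 77], [234, 216, 76], [234, 215, 78], [235, 217, 82], [235, 215, 79], [236, 217, 81], [236, 217, 82], [236, 217, 79], [235, 217, 77], [236, 217, 82], [235, 216, 78], [215, 196, 68], [166, 147, 43], [135, 118, 35], [134, 116, 33], [132, 115, 24], [135, 117, 36], [135, 118, 37], [136, 118, 35], [133, 116, 34], [133, 117, 34], [134, 117, 31], [134, 116, 32], [131, 114, 29], [111, 99, 60], [82, 71, 71], [85, 78, 73], [84, 74, 71]]
[[255, 255, 255], [255, 255, 255], [255, 255, 255], [255, 255, 255], [255, 255, 255], [255, 255, 255], [255, 255, 255], [255, 255, 255], [255, 255, 255], [255, 255, 255], [255, 255, 255], [255, 255, 255], [255, 255, 255], [248, 233, 143], [238, 220, 86], [219, 199, 76], [169, 150, 50], [156, 138, 41], [219, 201, 73], [240, 222, 93], [239, 221, 86], [219, 199, 77], [170, 152, 50], [134, 117, 30], [135, 117, 33], [135, 119, 37], [135, 118, 34], [128, 112, 38], [102, 88, 63], [82, 73, 72], [80, 72, 69], [84, 76, 72]]
[(154, [137, 121, 67]), (158, [177, 158, 46]), (160, [178, 159, 48]), (162, [178, 159, 51]), (164, [179, 159, 47]), (358, [149, 132, 39]), (360, [144, 126, 37]), (362, [148, 131, 44]), (364, [144, 127, 50]), (366, [98, 85, 68])]
```

```bash
python3 - <<'E'
from h import *
S=ctrl.camera("scene");W=ctrl.camera("wrist")
def tri(a,b):
    (o1,d1),(o2,d2)=a,b; A=np.stack([d1,-d2],1); t=np.linalg.lstsq(A,o2-o1,rcond=None)[0]
    p,q=o1+t[0]*d1,o2+t[1]*d2; return ((p+q)/2).round(4),round(float(np.linalg.norm(p-q)),4)
m2=big(mask(S,(0,0,110),(180,90,255),(273,150,314,174)));Q=m2[:,0,:];s=Q[Q[:,0]==Q[:,0].max()].mean(0);print("S tip",s,cv2.boundingRect(m2))
print("tip",tri(ray(W,258.5,58.5),ray(S,s[0]+.5,s[1])))
# blade mid column in scene: height at columns assuming x=.4742 plane
for u in(285,290,300,305):
    r=Q[Q[:,0]==u][:,1]; o,d=ray(S,u,r.mean()); t=(.4742-o[0])/d[0]; print(u,r.min(),r.max(),(o+d*t).round(4))
for z in(.031,): print("edge",onz(W,220,25.6,z).round(4),onz(W,330,25.6,z).round(4))
print("slot roof/floor at y",[ (onz(W,260,r,z).round(4)) for r,z in((27.5,.026),(31.8,.017),(38.3,0))])
E
```

```text
S tip [311.  162.5] (273, 161, 39, 8)
tip (array([0.4743, 0.1565, 0.0774]), 0.0035)
285 162 166 [0.4742 0.099  0.077 ]
290 162 166 [0.4742 0.1102 0.0763]
300 162 166 [0.4742 0.1327 0.075 ]
305 161 165 [0.4742 0.1437 0.077 ]
edge [0.4468 0.1852 0.031 ] [0.5247 0.1851 0.031 ]
slot roof/floor at y [array([0.4752, 0.1854, 0.026 ]), array([0.4752, 0.1851, 0.017 ]), array([0.4753, 0.185 , 0.    ])]
```

The front wall is consistently at y=0.185, the slot is centred at x=0.475, and the tip is at (0.4743,0.1565,0.077). I'll lower the blade to slot height and insert it.

Scaled: 0.03 m is 0.6, 0.0245 m is 0.49.

```bash
echo '[[0,0,0.6,0,0,0],[0,0,0.49,0,0,0],[0,0,0,0,0,0],[0.2,0,0,0,0,0],[0.2,0,0,0,0,0],[0,0,0,0,0,0]]' > path.dat && python3 shift.py path.dat
python3 - <<'E'
from h import *
S=ctrl.camera("scene")
m2=big(mask(S,(0,0,110),(180,90,255),(270,150,318,200)));Q=m2[:,0,:];print(cv2.boundingRect(m2))
for u in(290,300,305,310):
    r=Q[Q[:,0]==u][:,1]
    if len(r): o,d=ray(S,u,r.mean()); t=(.4742-o[0])/d[0]; print(u,(o+d*t).round(4))
E
```

```text
time_s: 5.8
ee_pos: [0.4747, 0.0713, 0.0367]
eef_rot: [3.14, -0.0, 1.572]
force: [0.2, 0.7, -1.5]
grip_width: 0.0152
grip_force: 50.0
(270, 158, 28, 31)
290 [0.4742 0.1102 0.075 ]
```

Scaled: 0.0008 m is 0.016, 0.01 m is 0.2.

```bash
echo '[[0.2,0,0.016,0,0,0],[0.2,0,0,0,0,0],[0.16,0,0,0,0,0],[0,0,0,0,0,0],[0,0,0,0,0,0]]' > path.dat && python3 shift.py path.dat
python3 - <<'E'
from h import *
S=ctrl.camera("scene");W=ctrl.camera("wrist")
a=cv2.resize(S["pixels"][130:230,240:420],(396,220),interpolation=2);b=cv2.resize(W["pixels"][0:213,70:453],(396,220))
cv2.imwrite("pics/m3.png",np.hstack([a,b]))
o=ctrl.get_obs();print(o["ee_pos"],o["force"])
E
```

```text
time_s: 6.35
ee_pos: [0.4741, 0.0981, 0.0347]
eef_rot: [-3.141, 0.0, 1.571]
force: [-0.2, -0.4, -0.4]
grip_width: 0.0153
grip_force: 50.0
[0.47416417 0.09777292 0.03472696] [ 0.42628514 -0.05169841 -0.36634928]
```

View pics/m3.png

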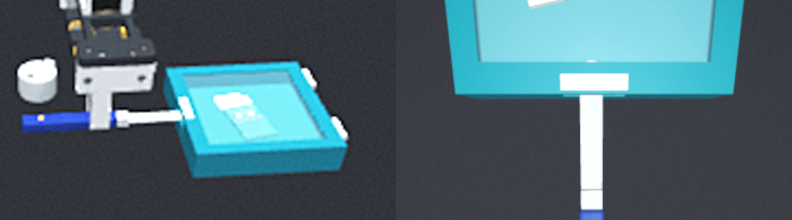

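The wrist view shows the blade inside the slot, with its tip visible through the window, and there is no contact force. Prising now.

Scaled: -0.005 m is -0.1.

```bash
echo '[[0,0,-0.1,0,0,0],[0,0,-0.1,0,0,0],[0,0,-0.1,0,0,0],[0,0,-0.1,0,0,0],[0,0,-0.1,0,0,0],[0,0,0,0,0,0],[0,0,0,0,0,0]]' > path.dat && python3 shift.py path.dat
python3 - <<'E'
from h import *
S=ctrl.camera("scene")
cv2.imwrite("pics/m4.png",cv2.resize(S["pixels"][130:230,240:420],(540,300),interpolation=2))
E
```

```text
time_s: 7.15
ee_pos: [0.4742, 0.098, 0.0599]
eef_rot: [3.141, -0.0, 1.571]
force: [0.1, -0.4, -0.6]
grip_width: 0.0154
grip_force: 50.0
```

View pics/m4.png

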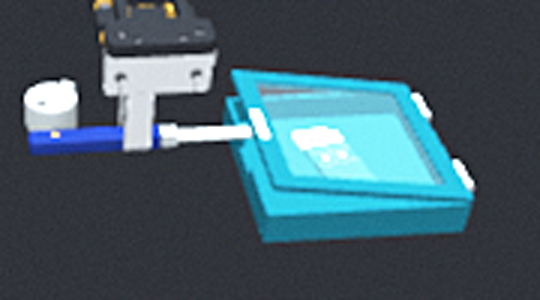

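The lid is up about 20 mm (around 0.15 rad) on the blade. I'll sweep the tip along the lid's arc, past upright.

Scaled: -0.012 m is -0.24, 0.0088 m is 0.176.

```bash
echo '[[0.176,0,-0.24,0,0,0],[0.176,0,-0.24,0,0,0],[0.176,0,-0.24,0,0,0],[0.176,0,-0.24,0,0,0],[0.17,0,-0.166,0,0,0],[0.17,0,-0.166,0,0,0],[0.17,0,-0.166,0,0,0],[0.17,0,-0.166,0,0,0]]' > path.dat && python3 shift.py path.dat
echo '[[0.216,0,-0.064,0,0,0],[0.216,0,-0.064,0,0,0],[0.216,0,-0.064,0,0,0],[0.216,0,-0.064,0,0,0],[0.216,0,-0.064,0,0,0],[0.216,0,-0.064,0,0,0]]' > path.dat && python3 shift.py path.dat
echo '[[0.2,0,0.054,0,0,0],[0.2,0,0.054,0,0,0],[0.2,0,0.054,0,0,0],[0.2,0,0.054,0,0,0],[0.2,0,0.054,0,0,0],[0.2,0,0.054,0,0,0],[0,0,0,0,0,0]]' > path.dat && python3 shift.py path.dat
python3 - <<'E'
from h import *
S=ctrl.camera("scene");T=ctrl.camera("top")
a=cv2.resize(S["pixels"][80:230,240:440],(440,330),interpolation=2);b=cv2.resize(T["pixels"][165:265,110:220],(363,330),interpolation=2)
cv2.imwrite("pics/m5.png",np.hstack([a,b]))
E
```

```text
time_s: 8.0
ee_pos: [0.474, 0.1679, 0.1415]
eef_rot: [-3.141, -0.0, 1.571]
force: [0.3, -0.8, -2.3]
grip_width: 0.0156
grip_force: 50.0
time_s: 8.6
ee_pos: [0.4741, 0.2329, 0.1602]
eef_rot: [-3.141, 0.0, 1.571]
force: [-0.1, -1.9, -1.4]
grip_width: 0.0155
grip_force: 50.0
time_s: 9.3
ee_pos: [0.4739, 0.293, 0.1433]
eef_rot: [-3.141, 0.0, 1.572]
force: [0.4, 0.6, -1.0]
grip_width: 0.0154
grip_force: 50.0
```

View pics/m5.png

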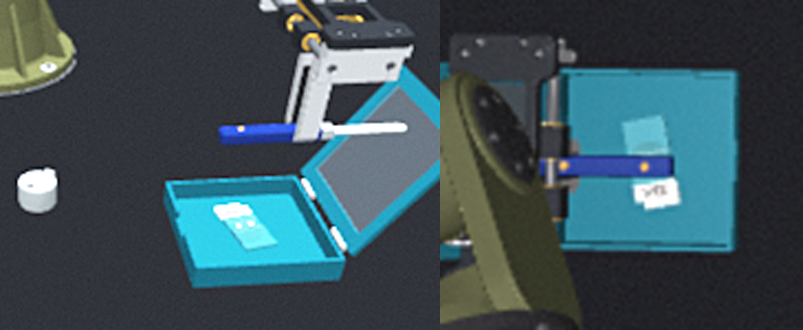

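The lid leans back at about 2.1 rad and the slide still lies on the cushion. I'll retreat and lay the spatula down at y≈0.02, clear of the case and tally.

Scaled: -0.045 m is -0.9, 0.03 m is 0.6.

```bash
echo '[[-0.4,0,0,0,0,0],[-0.9,0,0,0,0,0],[-0.9,0,0,0,0,0],[-0.9,0,0,0,0,0],[-0.9,0,0.1,0,0,0],[-0.9,0,0.2,0,0,0],[-0.56,0,0.4,0,0,0],[0,0,0.6,0,0,0],[0,0,0.6,0,0,0],[0,0,0,0,0,0]]' > path.dat && python3 shift.py path.dat
python3 -c "
from h import *
print(tool([.474,.02,.0222],[np.pi,0,np.pi/2]), ctrl.get_obs()['ee_pos'])"
```

```text
time_s: 10.4
ee_pos: [0.4723, 0.0184, 0.0464]
eef_rot: [-3.136, -0.0, 1.57]
force: [-0.4, 0.7, 0.0]
grip_width: 0.0154
grip_force: 50.0
(array([0.0016, 0.0018, 0.0242]), array([-0.0053, -0.0002, -0.001 ])) [0.47230528 0.01844699 0.04639748]
```

Scaled: 0.012 m is 0.24, 0.008 m is 0.16.

```bash
echo '[[0,0,0.24,0,0,0],[0,0,0.16,0,0,0],[0,0,0.07,0,0,0],[0,0,0,0,0,0],[0,0,0,0,0,0]]' > path.dat && python3 shift.py path.dat
python3 -c "
from h import *
o=ctrl.get_obs();print(o['ee_pos'],o['force'])"
```

```text
time_s: 10.9
ee_pos: [0.4745, 0.019, 0.0259]
eef_rot: [3.141, 0.0, 1.571]
force: [-0.9, -0.7, -1.1]
grip_width: 0.0156
grip_force: 50.0
[0.4744532  0.01901799 0.02590957] [-0.93987072 -0.65599409 -1.09025921]
```

Scaled: 0.002 m is 0.04.

```bash
echo '[[0,0,0.04,0,0,0],[0,0,0,0,0,0],[0,0,0,0,0,0]]' > path.dat && python3 shift.py path.dat
echo '[[0,0,0.024,0,0,0],[0,0,0,0,0,0],[0,0,0,0,0,0]]' > path.dat && python3 shift.py path.dat
```

```text
time_s: 11.2
ee_pos: [0.4742, 0.0189, 0.0235]
eef_rot: [3.141, 0.0, 1.571]
force: [-0.4, 0.1, 0.2]
grip_width: 0.0156
grip_force: 50.0
time_s: 11.5
ee_pos: [0.4742, 0.0189, 0.0223]
eef_rot: [-3.142, 0.0, 1.571]
force: [0.4, 1.3, -0.7]
grip_width: 0.0157
grip_force: 50.0
```

Scaled: -0.045 m is -0.9, -0.04 m is -0.8.

```bash
echo '[[0,0,0,0,0,0],[0,0,0,0,0,0],[0,0,0,0,0,0]]' > path.dat && python3 shift.py path.dat 0.035
echo '[[0,0,-0.3,0,0,0],[0,0,-0.8,0,0,0],[0,0,-0.9,0,0,0],[0,0,-0.9,0,0,0],[0,0,-0.8,0,0,0],[0,0,0,0,0,0]]' > path.dat && python3 shift.py path.dat
python3 -c "
from h import *
c=ctrl.camera('top')
print(tool([.5,.17,.21],[np.pi,0,.165]), ctrl.get_obs()['ee_pos'])"
```

```text
time_s: 11.8
ee_pos: [0.4742, 0.0189, 0.0222]
eef_rot: [3.142, 0.0, 1.571]
force: [-0.5, -0.7, -0.7]
grip_width: 0.0341
grip_force: 0.0
time_s: 12.4
ee_pos: [0.4759, 0.0189, 0.2123]
eef_rot: [3.133, 0.0, 1.571]
force: [-0.5, 0.7, 0.2]
grip_width: 0.0348
grip_force: 0.0
(array([ 0.1511,  0.0251, -0.0006]), array([ 0.0039, -0.0031,  1.4059])) [0.47496247 0.01893012 0.20931029]
```

Scaled: 0.04 m is 0.8, 0.035 m is 0.7.

```bash
echo '[[0.7,0,0,0,0,0],[0.8,0,0,0,0,0],[0.7,0,0,0,0,0],[0,0,0,0,0,0],[0,0,0,0,0,0]]' > path.dat && python3 shift.py path.dat 0.06
python3 - <<'E'
from h import *
W=ctrl.camera("wrist");cv2.imwrite("pics/w6.png",W["pixels"]);print(ctrl.get_obs()["ee_pos"])
print("ctr px",proj(W,[.474,.26,.016]),proj(W,[.44,.254,.016]))
S=ctrl.camera("scene"); 
for n,c,roi in(("W",W,(150,0,380,200)),("S",S,(325,165,375,200))):
    h=cv2.findContours(mask(c,(0,0,200),(180,50,255),roi),cv2.RETR_EXTERNAL,cv2.CHAIN_APPROX_NONE)[0]
    for b in sorted(h,key=cv2.contourArea)[-3:]:
        r=cv2.minAreaRect(b);print(n,r,onz(c,*r[0],.016).round(4),np.array([onz(c,*p,.016)[:2] for p in cv2.boxPoints(r)]).round(4).tolist())
E
```

```text
time_s: 12.95
ee_pos: [0.4737, 0.1291, 0.2059]
eef_rot: [-3.139, 0.001, 1.572]
force: [-0.3, -0.1, -0.0]
grip_width: 0.0599
grip_force: 0.0
[0.47382337 0.12846302 0.20616868]
ctr px (np.float64(259.89973977090085), np.float64(66.8031140590546)) (np.float64(230.9472943836608), np.float64(72.28768953328738))
W ((257.5, 63.0), (6.0, 5.0), 90.0) [0.4712 0.2641 0.016 ] [[0.4683, 0.2673], [0.4741, 0.2673], [0.4741, 0.2609], [0.4683, 0.2609]]
W ((259.5, 189.0), (20.0, 9.0), 90.0) [0.4738 0.1127 0.016 ] [[0.4679, 0.1259], [0.4795, 0.126], [0.4797, 0.0991], [0.4679, 0.0991]]
W ((235.9615478515625, 74.30769348144531), (33.14362716674805, 18.238800048828125), 78.69007110595703) [0.4458 0.2518 0.016 ] [[0.432, 0.2675], [0.4528, 0.2713], [0.4601, 0.2357], [0.4387, 0.2317]]
S ((348.0, 181.99998474121094), (2.8284268379211426, 1.4142134189605713), 45.0) [0.4727 0.2509 0.016 ] [[0.4705, 0.2479], [0.4669, 0.2513], [0.4749, 0.2539], [0.4785, 0.2505]]
S ((353.5000305175781, 181.00001525878906), (2.1213202476501465, 2.1213202476501465), 45.0) [0.47   0.2648 0.016 ] [[0.4697, 0.2613], [0.4642, 0.2665], [0.4703, 0.2684], [0.4757, 0.2632]]
S ((345.0540466308594, 175.32432556152344), (6.5759596824646, 15.782302856445312), 80.53767395019531) [0.4462 0.2511 0.016 ] [[0.4366, 0.2332], [0.4292, 0.2737], [0.4555, 0.2687], [0.4625, 0.2292]]
```

View pics/w6.png

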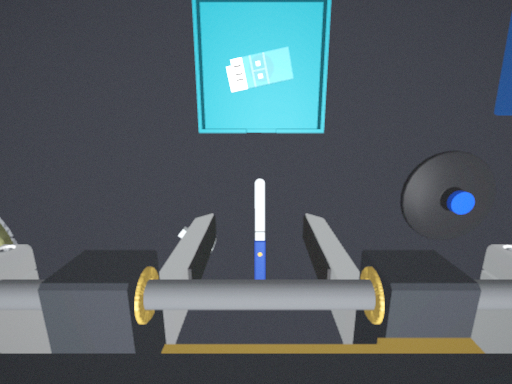

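In the wrist view the label is at (236,74) and the slide's clear end at about (292,57). That puts the label centre at (0.446,0.2515) and the slide's -x heading at 10.8°. The spatula lies flat at (260,230). I'll move above the clear end, 49.5 mm from the label centre.

Scaled: 0.035 m is 0.7, 0.032 m is 0.64.

```bash
echo '[[0.6,0.1,0,0,0,0],[0.7,0.1,0,0,0,0],[0.7,0.1,0,0,0,0],[0.64,0.11,0,0,0,0],[0,0,0,0,0,0.14],[0,0,0,0,0,0.14],[0,0,0,0,0,0.14],[0,0,0,0,0,0.14],[0,0,0,0,0,0.14],[0,0,0,0,0,0.14]]' > path.dat && python3 shift.py path.dat 0.06
echo '[[0,0,0,0,0,0.14],[0,0,0,0,0,0.14],[0,0,0,0,0,0.14],[0,0,0,0,0,0.124],[0,0,0,0,0,0],[0,0,0,0,0,0]]' > path.dat && python3 shift.py path.dat
python3 - <<'E'
from h import *
print(tool([.4944,.2608,.026],[np.pi,0,.188]),ctrl.get_obs()["ee_pos"])
W=ctrl.camera("wrist");cv2.imwrite("pics/w7.png",W["pixels"]);print(proj(W,[.4458,.2515,.016]))
E
```

```text
time_s: 14.05
ee_pos: [0.4951, 0.2596, 0.2069]
eef_rot: [-3.142, 0.001, 0.723]
force: [0.2, 0.3, -0.2]
grip_width: 0.0601
grip_force: 0.0
time_s: 14.65
ee_pos: [0.4949, 0.2602, 0.207]
eef_rot: [3.141, 0.0, 0.189]
force: [0.2, 0.1, 0.5]
grip_width: 0.0601
grip_force: 0.0
(array([-0.0003, -0.0008,  0.181 ]), array([0.0001, 0.0003, 0.0014])) [0.49491467 0.26015027 0.20703423]
(np.float64(258.6625386230442), np.float64(212.87956775236984))
```

I've used all 10 picture views, so from here I check by numbers only.

The manual's scale: shifts go in units of 50 mm. Converting my numbers, 0.045 m is 0.9, 0.035 m is 0.7.

```bash
echo '[[0,-0.016,0.9,0,0,0],[0,0,0.7,0,0,0],[0,0,0.6,0,0,0],[0,0,0,0,0,0],[0,0,0,0,0,0]]' > path.dat && python3 shift.py path.dat
python3 - <<'E'
from h import *
W=ctrl.camera("wrist");o=ctrl.get_obs();print(tool([.4944,.2608,.026],[np.pi,0,.188]),o["ee_pos"])
u,v=proj(W,[.4458,.2515,.016]);print(u,v)
h=cv2.findContours(mask(W,(0,0,190),(180,60,255),(170,100,350,330)),cv2.RETR_EXTERNAL,cv2.CHAIN_APPROX_NONE)[0]
for b in sorted(h,key=cv2.contourArea)[-4:]:
    r=cv2.minAreaRect(b);print(r,onz(W,*r[0],.016).round(4),cv2.boundingRect(b),np.array([onz(W,*p,.016)[:2] for p in cv2.boxPoints(r)]).round(4).tolist())
E
```

```text
time_s: 15.2
ee_pos: [0.4948, 0.2617, 0.0981]
eef_rot: [-3.142, -0.0, 0.188]
force: [-0.1, -0.2, 0.6]
grip_width: 0.0601
grip_force: 0.0
(array([-0.0012,  0.001 ,  0.0729]), array([-0.0004, -0.0019, -0.0002])) [0.49527232 0.2619606  0.09891917]
260.167085473416 250.57539810064713
((252.0, 223.5), (5.0, 6.0), 90.0) [0.4714 0.2641 0.016 ] (249, 221, 7, 6) [[0.4733, 0.2673], [0.4743, 0.2618], [0.4695, 0.2609], [0.4684, 0.2664]]
((267.0, 223.5), (5.0, 6.0), 90.0) [0.474  0.2504 0.016 ] (264, 221, 7, 6) [[0.4759, 0.2536], [0.4769, 0.2482], [0.4721, 0.2472], [0.471, 0.2527]]
((174.77439880371094, 159.53050231933594), (4.969419002532959, 35.558956146240234), 6.340191841125488) [0.5175 0.3414 0.016 ] (171, 142, 9, 36) [[0.5013, 0.3435], [0.5329, 0.3436], [0.5332, 0.3393], [0.5016, 0.3391]]
((260.0, 250.5), (19.0, 36.0), 90.0) [0.4458 0.2517 0.016 ] (242, 241, 37, 20) [[0.4523, 0.2702], [0.4587, 0.2368], [0.4393, 0.2328], [0.4328, 0.2668]]
```

The label is confirmed at (0.4458,0.2517), square to the fingers. Descending and gripping.

```bash
echo '[[-0.02,0.016,0.6,0,0,0],[0,0,0.5,0,0,0],[0,0,0.24,0,0,0],[0,0,0.11,0,0,0],[0,0,0,0,0,0],[0,0,0,0,0,0]]' > path.dat && python3 shift.py path.dat
echo '[[0,0,0,0,0,0],[0,0,0,0,0,0],[0,0,0,0,0,0],[0,0,0,0,0,0],[0,0,0,0,0,0],[0,0,0,0,0,0],[0,0,0,0,0,0]]' > path.dat && python3 shift.py path.dat 0.02 20
```

```text
time_s: 15.85
ee_pos: [0.4944, 0.2611, 0.0261]
eef_rot: [-3.141, -0.002, 0.187]
force: [0.5, 0.2, 0.0]
grip_width: 0.0601
grip_force: 0.0
time_s: 16.55
ee_pos: [0.4938, 0.2608, 0.0249]
eef_rot: [-3.142, -0.0, 0.187]
force: [-0.2, -0.5, 3.3]
grip_width: 0.0346
grip_force: 20.0
```

Gripped at 34.6 mm, which is the slide's width. Lifting gently.

Scaled: -0.025 m is -0.5, -0.02 m is -0.4.

```bash
echo '[[0,0,-0.08,0,0,0],[0,0,-0.24,0,0,0],[0,0,-0.4,0,0,0],[0,0,-0.5,0,0,0],[0,0,-0.5,0,0,0],[0,0,-0.5,0,0,0],[0,0,-0.3,0,0,0],[0,0,0,0,0,0],[0,0,0,0,0,0]]' > path.dat && python3 shift.py path.dat
python3 - <<'E'
from h import *
W=ctrl.camera("wrist");o=ctrl.get_obs();print(o["ee_pos"])
h=cv2.findContours(mask(W,(0,0,190),(180,60,255),(190,150,330,330)),cv2.RETR_EXTERNAL,cv2.CHAIN_APPROX_NONE)[0]
for b in sorted(h,key=cv2.contourArea)[-3:]:
    z=o["ee_pos"][2]-.010; r=cv2.minAreaRect(b);print(r,onz(W,*r[0],z).round(4),np.array([onz(W,*p,z)[:2] for p in cv2.boxPoints(r)]).round(4).tolist())
# reader: pale square & plate edges from top
T=ctrl.camera("top");g=T["pixels"][190:240,340:425].astype(int)
print(g[25,::3].tolist())
E
```

```text
time_s: 17.45
ee_pos: [0.4935, 0.2607, 0.1507]
eef_rot: [3.142, -0.0, 0.187]
force: [0.9, -1.3, -0.5]
grip_width: 0.0347
grip_force: 20.0
[0.4933213  0.26057502 0.15005056]
((190.5, 155.0), (10.0, 1.0), 90.0) [0.5348 0.3116 0.1401] [[0.5378, 0.3123], [0.5379, 0.3117], [0.5318, 0.3109], [0.5317, 0.3115]]
((269.5, 261.5), (7.0, 7.0), 90.0) [0.4728 0.2497 0.1401] [[0.4749, 0.2526], [0.4758, 0.2479], [0.4706, 0.2469], [0.4697, 0.2515]]
((248.5, 261.5), (7.0, 7.0), 90.0) [0.4701 0.2637 0.1401] [[0.4723, 0.2665], [0.4731, 0.2619], [0.468, 0.2609], [0.4671, 0.2656]]
[[37, 32, 34], [38, 32, 32], [30, 26, 25], [198, 185, 177], [195, 182, 177], [195, 181, 176], [212, 221, 221], [242, 254, 254], [241, 253, 254], [242, 253, 254], [241, 253, 254], [212, 226, 226], [183, 172, 165], [187, 175, 171], [182, 170, 165], [186, 173, 168], [188, 176, 170], [186, 175, 167], [194, 181, 176], [189, 178, 170], [193, 182, 176], [204, 191, 187], [42, 38, 37], [59, 57, 58], [53, 50, 52], [46, 43, 42], [203, 191, 180], [19, 17, 34], [220, 226, 228]]
```

```bash
python3 - <<'E'
from h import *
out=[]
for n,roi in(("top",(345,190,404,245)),("scene",(95,180,150,215))):
    c=ctrl.camera(n); k=np.zeros((384,512),np.uint8);x0,y0,x1,y1=roi;k[y0:y1,x0:x1]=(c["pixels"][y0:y1,x0:x1].min(2)>(215))*255
    b=big(k);r=cv2.minAreaRect(b);Q=np.array([onz(c,*p,.006)[:2] for p in cv2.boxPoints(r)]);print(n,onz(c,*r[0],.006).round(4),Q.round(4).tolist())
T=ctrl.camera("top");m=mask(T,(0,0,90),(180,80,255),(335,185,404,250));b=big(m)[:,0,:]
for lo in(True,False):   # long edges of the plate, columns 352..400
    p=np.array([onz(T,u,(b[b[:,0]==u][:,1].min() if lo else b[b[:,0]==u][:,1].max()),.006)[:2] for u in range(354,400)])
    f=np.polyfit(p[:,1],p[:,0],1);print("edge x at y=-.256",np.polyval(f,-.256).round(4),"yaw",np.arctan2(-1,-f[0]).round(4))
E
```

```text
top [ 0.4766 -0.2773  0.006 ] [[0.4583, -0.2552], [0.4987, -0.2594], [0.4949, -0.2994], [0.4545, -0.2952]]
scene [ 0.4794 -0.2741  0.006 ] [[0.4168, -0.3506], [0.4276, -0.2228], [0.5358, -0.2052], [0.5263, -0.3204]]
edge x at y=-.256 0.5327 yaw -1.674
edge x at y=-.256 0.425 yaw -1.6744
```

The square is at (0.4766,-0.2773) with 40 mm sides, and the reader's yaw is -1.674. That sets the goal TCP at (0.4816,-0.2287,0.1055) with yaw 1.468.

```bash
echo '[[-0.06,0.28,0,0,0,0],[-0.13,0.6,0,0,0,0],[-0.13,0.6,0,0,0,0],[-0.13,0.6,0,0,0,0],[-0.13,0.6,0,0,0,0],[-0.13,0.6,0,0,0,0],[-0.13,0.6,0,0,0,0],[-0.13,0.6,0,0,0,0],[-0.13,0.6,0,0,0,0],[-0.13,0.6,0,0,0,0]]' > path.dat && python3 shift.py path.dat
echo '[[-0.13,0.6,0,0,0,0],[-0.13,0.6,0,0,0,0],[-0.13,0.6,0,0,0,0],[-0.13,0.6,0,0,0,0],[-0.13,0.6,0,0,0,0],[-0.106,0.56,0,0,0,0],[-0.06,0.326,0,0,0,0],[0,0,0,0,0,0]]' > path.dat && python3 shift.py path.dat
echo '[[0,0,0,0,0,-0.1],[0,0,0,0,0,-0.14],[0,0,0,0,0,-0.14],[0,0,0,0,0,-0.14],[0,0,0,0,0,-0.14],[0,0,0,0,0,-0.14],[0,0,0,0,0,-0.14],[0,0,0,0,0,-0.14],[0,0,0,0,0,-0.14],[0,0,0,0,0,-0.061]]' > path.dat && python3 shift.py path.dat
echo '[[0,0,0,0,0,0],[0,0,0.2,0,0,0],[0,0,0.3,0,0,0],[0,0,0.26,0,0,0],[0,0,0.13,0,0,0],[0,0,0,0,0,0],[0,0,0,0,0,0]]' > path.dat && python3 shift.py path.dat
python3 - <<'E'
from h import *
print(tool([.4816,-.2287,.1055],[np.pi,0,1.468]),ctrl.get_obs()["ee_pos"])
E
```

```text
time_s: 18.7
ee_pos: [0.4853, -0.0317, 0.1506]
eef_rot: [3.142, 0.0, 0.187]
force: [-1.2, 0.6, -0.1]
grip_width: 0.0342
grip_force: 20.0
time_s: 19.5
ee_pos: [0.4814, -0.2298, 0.1505]
eef_rot: [-3.141, 0.0, 0.185]
force: [0.4, -0.2, 0.1]
grip_width: 0.0345
grip_force: 20.0
time_s: 20.5
ee_pos: [0.4819, -0.2271, 0.1507]
eef_rot: [-3.141, -0.0, 1.474]
force: [-0.7, -0.2, -0.7]
grip_width: 0.0344
grip_force: 20.0
time_s: 21.2
ee_pos: [0.4821, -0.2283, 0.1064]
eef_rot: [3.141, 0.0, 1.467]
force: [0.4, 0.0, 0.6]
grip_width: 0.0346
grip_force: 20.0
(array([-0.0005, -0.0005,  0.0009]), array([ 0.0002,  0.0001, -0.0005])) [ 0.48214009 -0.22825679  0.1064416 ]
```

At the goal. A last numeric check of the label, spatula and lid in the scene view.

```bash
python3 - <<'E'
from h import *
S=ctrl.camera("scene");T=ctrl.camera("top")
for nm,p in(("label",[.4766,-.2773,.096]),("grip",[.4816,-.2287,.096])): print(nm,proj(S,p))
u,v=map(int,proj(S,[.4766,-.2773,.096]))
h=cv2.findContours(mask(S,(0,0,205),(180,40,255),(u-25,v-20,u+25,v+20)),cv2.RETR_EXTERNAL,cv2.CHAIN_APPROX_NONE)[0]
for b in sorted(h,key=cv2.contourArea)[-3:]:
    r=cv2.minAreaRect(b);print("S white",cv2.boundingRect(b),cv2.contourArea(b),onz(S,*r[0],.096).round(4),np.array([onz(S,*q,.096)[:2] for q in cv2.boxPoints(r)]).round(3).tolist())
b=big(mask(S,(110,100,60),(130,255,255),(150,120,300,240)));r=cv2.minAreaRect(b);print("handle S",onz(S,*r[0],.012).round(4),r)
for n,c in(("S",S),("T",T)):
    b=big(mask(c,(5,150,120),(18,255,255),(0,0,512,384)));print("rack",n,cv2.minAreaRect(b)[0])
E
```

```text
label (np.float64(109.49170907214727), np.float64(165.7944106132238))
grip (np.float64(132.2470364990608), np.float64(166.02026729813193))
S white (84, 183, 50, 2) 4.5 [ 0.5396 -0.2638  0.096 ] [[0.534, -0.313], [0.542, -0.215], [0.545, -0.215], [0.537, -0.312]]
S white (103, 160, 15, 12) 97.5 [ 0.4741 -0.277   0.096 ] [[0.489, -0.29], [0.437, -0.284], [0.459, -0.263], [0.508, -0.27]]
S white (88, 145, 46, 29) 339.0 [ 0.4241 -0.2781  0.096 ] [[0.394, -0.349], [0.307, -0.343], [0.453, -0.211], [0.52, -0.225]]
handle S [ 0.4788 -0.0112  0.012 ] ((236.61878967285156, 190.7569122314453), (8.935001373291016, 43.20336151123047), 86.98721313476562)
rack S (152.35911560058594, 270.3232116699219)
rack T (326.1150207519531, 137.16940307617188)
```

The label reads (0.474,-0.277) at the assumed height, over the square. The spatula and rack are where expected, so I'm handing in.

```bash
echo '[[0,0,0,0,0,0],[0,0,0,0,0,0],[0,0,0,0,0,0]]' > path.dat && python3 shift.py path.dat; python3 -c "
from station import ctrl
print(ctrl.hand_in())"
```

```text
time_s: 21.6
ee_pos: [0.482, -0.2283, 0.1064]
eef_rot: [3.141, 0.0, 1.468]
force: [-0.9, 0.7, -0.4]
grip_width: 0.0343
grip_force: 20.0
the job is handed in; nothing more can be done
None
```

I handed the job in at 21.6 s, but no verdict came back: by my measurements the lid is open past upright, the spatula is down clear of case and reader, and the slide is held level about 9 cm above the pale square with its label end towards the pillar.

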